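Sort satellite collars through the sizing gauge

ROBOT

A 6-joint arm with a two-finger parallel gripper is mounted at the origin on the work surface. World frame = base frame: x ahead of the robot, y to its left, z up, the work surface at z = 0. Lengths are in m, angles in degrees, forces in N, time in s.
With the tool pointing down it reaches from about 0.275 to 0.725 m from the base axis. Payload 5.6 kg.
Tool frame: the origin (TCP) lies on the centre line of the jaws, within the pads' length; the fingertips stand 11 mm ahead of it and the grasp point (between the pads) lies 8 mm behind it; y points along the fingers, x is the direction in which the jaws open and shut, and the axes are right-handed (so a half turn about y gives the same grasp; the last joint's range is limited). The gripper opens to 85 mm and grips with 20 to 120 N. Pads are 22 mm wide; open, the fingers measure 114 mm over their backs; the gripper's body (76 mm by 85 mm) begins 54 mm behind the grasp point. The pads swing forward as they close: fully open they stand 13 mm farther back than shut.
Start: joints at [80.134, 14.616, 6.199, 0, -81.583, -16.306], TCP at [0.243, 0.494, 0.214] pointing down, gripper open.
Joint ranges: [-168.99, 168.99], [-69.2, 112.95], [-62.41, 85.93], [-164.36, 98.24], [-168.68, -3.75], [-174.98, 174.98]. Speed limits (degrees/s): [147.25, 147.25, 180, 180, 180, 180].

INTERFACE

Orientations are given as a 3x3 rotation matrix whose columns are the frame's x, y, z axes.
In Python, from bench import monitor, capture, get_calibration, workorder, finder gives the robot as it stands. The module is installed in compiled form; this text tells all that it offers.
- The arm moves only by the tool apply_moves, never from a script. Its argument "deltas" is a list of rows, each a list of 6 numbers: the shift along the world's x, y, z in cm, then the turn, a rotation vector about the world's x, y, z in rad. A call has 1 to 12 rows; each row is the pose to reach, as a shift and turn from the pose commanded when the call began; what a row does not reach only later rows make up. A row lasts 1/10 s, in which the tool goes at most 50 mm and 8.59 degrees, less where a joint would pass 70% of its speed; a pose out of reach is approached as far as the arm can. A call with a gripper value outside its range is refused whole. "fingers" is the closure in counts, from 0 (fully open) to 255 (shut), set as the call begins (left out, the last holds). The fingers move at their own pace and stop on an object; "force" is the grip in N (left out, the last holds). Time passes only in rows, so rows that repeat a pose let the fingers close. It gives the time, the measured TCP pose, the force and the opening at its end, in the units of the state.
- monitor.get_obs(): the state, without advancing time (a new reading comes with each control period).
- capture(name): name is "scene" or "side" or "wrist"; returns (picture, depth): 420x560x3 uint8, blue, green, red; 420x560 float32, m along the optical axis (not along the pixel's ray), 0 where there is no reading.
- get_calibration(name): a dict with "fx", "fy", "cx", "cy" (pixels), "xyz" and "rotation" of the camera in the world. Camera axes: x right, y down, z forward; pixel columns grow to the right and rows downward; lengths in m; the calibration is good to about 2 mm. A picture is of the moment at which its call begins: read the wrist's pose just before it. get_calibration takes no time and is no camera call; for the wrist camera it gives the pose at the moment of the call.
- workorder.sign_off(): hands the job in, once; it reports no verdict.
Trained networks look in the newest picture that a camera, given by its name, has taken for a name from the list of things; names that differ only in an ending like _2 or _b are one class to them, and where a whole thing is asked for, a point or a joint stands for the part that bears it (a point fixed in the world has none). Each returns a list of dicts, best first, with "score" (0 to 1); they miss things now and then, are a little off and sometimes report something else, mostly with a low value. They report only what shows in the picture. A call takes as long as a camera call. They do not tell look-alikes from the thing itself.
- finder.outline_of(camera, target): "pixels" (420x560 bool, what is visible of it) and "extent" ([left, top, width, height] in pixels, round what is visible of it).
The state is a dict: "time": time; "q": joint angles; "qd": joint speeds; "tau": joint torques, N m; "eef_pos": TCP position; "eef_rot": TCP orientation; "contact_force": force on the tool from outside, world axes, zero at the start; "torque": the same for the moment, N m; "width": opening from 0.0 (shut) to 1.0 (fully open).
Only numpy, scipy, OpenCV 4.12 (cv2) and the standard library are available. Lean on these libraries where they do the work, as an engineer would, in place of code of your own. Each camera call takes 0.05 s, during which the arm holds its last target. There are 200 camera calls.

TASK

Sort the three aluminium collars by size: slide each one through the tightest gate of the sizing gauge that it will pass, so that each of the three bays behind the gates ends with one collar wholly inside it, lying flat. The gates are unmarked, so find out by feel which is which; keep the collars sliding on the mat rather than lifting them, never force one that jams, and leave the other things on the bench alone.

Things in the scene. Friction and masses are not known exactly. Their poses are not given: they have to be found in the camera images.
- collar_small: small round aluminium collar, a plain open ring lying flat: 60 mm outside diameter, bore 48 mm right through, wall 6 mm, 32 mm tall. Origin: centre of its underside; z up.
- collar_medium: medium round aluminium collar, a plain open ring lying flat: 66 mm outside diameter, bore 54 mm right through, wall 6 mm, 32 mm tall. Origin: centre of its underside; z up.
- collar_large: large round aluminium collar, a plain open ring lying flat: 72 mm outside diameter, bore 60 mm right through, wall 6 mm, 32 mm tall. Origin: centre of its underside; z up.
- gauge: fixed gauge, open on top, no floor: grey walls 35 mm high make 3 lanes 100 mm apart, 94 mm wide, each entered between two steel jaws. Gates 62, 68 and 74 mm wide, unmarked, in any order. Origin: on the mat in the plane of the jaw fronts, middle lane; x into the bays, y along the gates. Jaws x 0 to 20 mm, 35 mm high; bays x 20 to 110; back wall to 116; lane middles y +100, 0, -100; 312 mm wide.
- lane_left (a point): point on the mat at the middle of the left (y = +100 mm) gate's mouth, in the plane of the front faces of its jaws; same axes as the gauge (lane runs along +x)
- lane_mid (a point): point on the mat at the middle of the middle gate's mouth, in the plane of the front faces of its jaws; same axes as the gauge (lane runs along +x)
- lane_right (a point): point on the mat at the middle of the right (y = -100 mm) gate's mouth, in the plane of the front faces of its jaws; same axes as the gauge (lane runs along +x)
- sat_frame: bystander: open aluminium satellite frame, 100 x 100 x 113 mm, with green boards inside; origin centre of its underside
- screwdriver: bystander: screwdriver lying between the collars, 160 mm long along its x, about 25 mm thick
- spanner: bystander: flat spanner lying between the collars, 150 mm long along its x
- jar: bystander: closed jar, 56 mm across, 75 mm tall; origin centre of its underside
- circuit_board: bystander: green circuit board on four brass feet, 90 x 96 x 23 mm; origin centre of its underside
Things that resemble listed ones, but are neither listed nor needed, are in the scene too. Leave any black, pink or purple look-alike of the collar_medium alone.

How it is judged:
By the outcome, as a careful person would: the job done as asked, in the order asked, and still so for the second after the job is handed in, with the robot touching nothing.
It also fails if it takes over 72 s, if anything falls off the work surface, if the arm or the gripper's body presses on something with over 40 N, if the wrist force passes 120 N, or if a joint passes its speed limit or range.

## Working session

There is one attempt and no reset: what is moved stays moved. The work goes in short steps, Python scripts to look and compute and a tool call to move; the robot and the scene stay as the last step left them, time stands still between calls to the robot, and variables do not carry over. Pictures are saved under pics/ and viewed, about 8 in all and at most 12, crops included, and the job is handed in when it is done.

Besides the shell and the picture viewer there is one more tool, called after "Emit:" as name(argument=value, ...), one argument or row to a line, values as JSON. apply_moves: Moves the arm, as the interface text tells. Its arguments: {"type":"object","properties":{"deltas":{"type":"array"},"fingers":{"type":"number"},"force":{"type":"number"}},"required":["deltas"]}

```bash
mkdir -p pics; cat > h.py <<'E'
import numpy as np, cv2
from bench import monitor, capture, get_calibration, workorder, finder
def world(cam,depth,mask=None,cal=None):
    c=cal or get_calibration(cam); v,u=np.nonzero((depth>0)&(mask if mask is not None else True))
    z=depth[v,u]; p=np.c_[(u-c['cx'])/c['fx']*z,(v-c['cy'])/c['fy']*z,z]
    return p@np.array(c['rotation']).T+np.array(c['xyz']),u,v
def pix(cam,p,cal=None):
    c=cal or get_calibration(cam); q=(np.array(p)-c['xyz'])@np.array(c['rotation'])
    return q[...,0]/q[...,2]*c['fx']+c['cx'],q[...,1]/q[...,2]*c['fy']+c['cy']
E
python3 - <<'E'
from h import *
for n in ['scene','side']:
    p,d=capture(n); cv2.imwrite(f'pics/{n}.png',p); np.save(n,d); print(n,get_calibration(n))
    for t in ['collar_small','collar_medium','collar_large','gauge','sat_frame','jar']:
        try:
            for r in finder.outline_of(n,t)[:5]:
                w,_,_=world(n,d,r['pixels']); print(t,round(r['score'],2),r['extent'],np.percentile(w,[2,98],axis=0).round(3).tolist())
        except Exception as e: print(t,e)
s=monitor.get_obs(); print(s['eef_rot'],s['eef_pos'],s['contact_force'],s['time'])
E
```

```text
scene {'fx': 398.95399141695935, 'fy': 398.95399141695935, 'cx': 274.2488300087337, 'cy': 211.85713674384206, 'xyz': array([ 0.8671392 , -0.23292986,  0.73806823]), 'rotation': array([[ 0.47080132,  0.74619242, -0.47068354],
       [ 0.88216548, -0.39126792,  0.2620944 ],
       [ 0.01140949, -0.53861516, -0.84247465]])}
collar_small 0.86 [259.7, 188.4, 29.6, 37.2] [[0.422, -0.029, 0.001], [0.478, 0.027, 0.034]]
collar_medium 0.92 [89.6, 204.9, 38.1, 33.7] [[0.272, -0.362, -0.001], [0.357, -0.301, 0.033]]
collar_medium 0.91 [146.9, 248.3, 39.8, 38.8] [[0.45, -0.29, 0.0], [0.512, -0.228, 0.033]]
collar_medium 0.88 [141.2, 192.0, 30.9, 34.1] [[0.309, -0.261, 0.001], [0.371, -0.201, 0.033]]
collar_medium 0.71 [186.7, 211.4, 35.4, 36.2] [[0.392, -0.186, -0.001], [0.465, -0.124, 0.033]]
collar_large 0.83 [337.9, 151.9, 29.0, 30.9] [[0.416, 0.17, 0.002], [0.483, 0.238, 0.033]]
gauge 0.61 [252.5, 218.1, 167.2, 138.7] [[0.614, -0.139, 0.001], [0.733, 0.174, 0.037]]
sat_frame 0.79 [395.3, 118.8, 80.4, 81.1] [[0.486, 0.304, 0.003], [0.585, 0.402, 0.113]]
sat_frame 0.69 [187.7, 211.2, 36.5, 34.
[... 1105 characters left out ...]
 -0.001], [0.475, 0.236, 0.032]]
collar_large 0.58 [288.8, 113.6, 128.7, 107.5] [[0.62, -0.142, -0.0], [0.726, 0.172, 0.035]]
gauge 0.84 [278.6, 113.1, 136.5, 109.3] [[0.599, -0.142, -0.001], [0.726, 0.172, 0.035]]
sat_frame 0.61 [193.5, 61.2, 55.1, 67.5] [[0.48, 0.302, -0.002], [0.61, 0.505, 0.112]]
jar 0.73 [384.6, 344.0, 46.8, 49.0] [[0.413, -0.406, 0.006], [0.461, -0.356, 0.075]]
jar 0.23 [283.4, 113.5, 135.4, 109.4] [[0.603, -0.142, -0.002], [0.73, 0.172, 0.035]]
[[-4.41059144e-01  1.57889847e-06  8.97478040e-01]
 [-8.97478039e-01  3.15878820e-05 -4.41059144e-01]
 [-2.90458180e-05 -9.99999999e-01 -1.25150975e-05]] [0.24255662 0.4936129  0.21360217] [0.62359557 0.41739159 0.64283152] 0.7
```

View images.

View pics/scene.png

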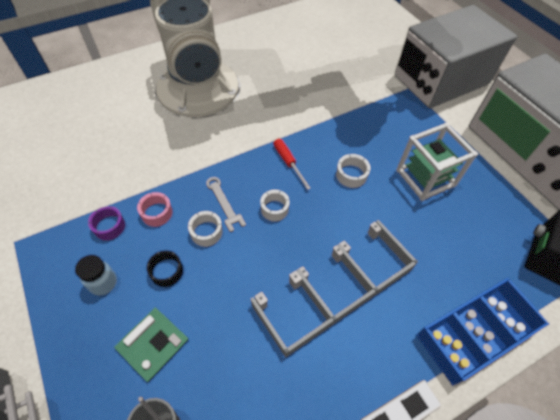

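```bash
python3 - <<'E'
from h import *
# top-down map of the heights from both depth cams: jaw gaps
P=[]
for n in ['scene','side']:
    w,u,v=world(n,np.load(n+'.npy')); P.append(w)
for i,w in enumerate(P):
    m=(w[:,0]>.58)&(w[:,0]<.75)&(abs(w[:,1]-.015)<.18)&(w[:,2]>.031)&(w[:,2]<.042)
    g=w[m]; r=cv2.minAreaRect((g[:,:2]*1000).astype(np.float32)); print(r, np.median(g[:,2]))
    img=np.zeros((400,250),np.uint8)
    ij=((g[:,:2]-[.55,-.185])*1000).astype(int); img[ij[:,1],ij[:,0]]=255
    cv2.imwrite(f'm{i}.png',cv2.dilate(img,np.ones((3,3))))
a=np.hstack([cv2.imread('m0.png'),cv2.imread('m1.png')]); cv2.imwrite('pics/map.png',cv2.resize(a,None,fx=1.5,fy=1.5))
E
```

```text
((662.2328491210938, 19.52520751953125), (116.48470306396484, 313.8434753417969), 5.439713001251221) 0.034502325232037334
((659.2261962890625, 16.775527954101562), (118.7383804321289, 312.8390808105469), 5.874431610107422) 0.03313591059169291
```

View pics/map.png

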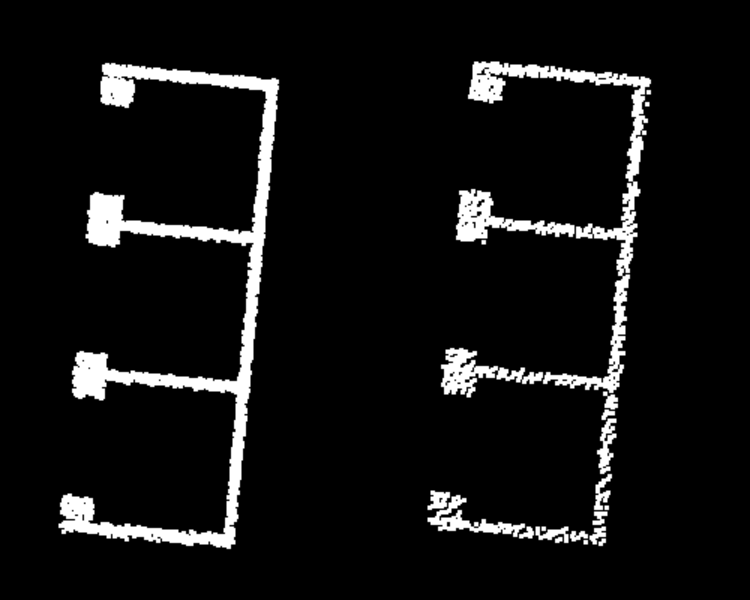

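Scene: the three silver collars are at pixels (205,228) medium, (275,205) small and (353,170) large. The spanner is near (225,203), the screwdriver near (293,165), and the gauge spans about (252–415, 222–352). The height map suggests a yaw of about +5.6°, with gates right ≈ 60, mid ≈ 72 and left ≈ 66 mm. Next I'll measure the gates and obstacles in the gauge frame.

```bash
python3 - <<'E'
from h import *
C={}
for n in ['scene','side']:
    d=np.load(n+'.npy'); w,u,v=world(n,d)
    m=(w[:,0]>.58)&(w[:,0]<.75)&(abs(w[:,1]-.015)<.18)&(w[:,2]>.030)&(w[:,2]<.042); g=w[m][:,:2]
    (c,s,a)=cv2.minAreaRect((g*1000).astype(np.float32)); a=np.radians(a); c=np.array(c)/1000
    R=np.array([[np.cos(a),-np.sin(a)],[np.sin(a),np.cos(a)]]); o=c-R@[.058,0]
    q=(g-o)@R*1000
    j=q[(q[:,0]>3)&(q[:,0]<17)]; y=np.sort(j[:,1]); k=np.nonzero(np.diff(y)>30)[0]
    print(n,'yaw',np.degrees(a),'origin',o.round(4),'gaps',[(y[i].round(1),y[i+1].round(1),(y[i+1]-y[i]).round(1)) for i in k])
    for t in ['collar_small','collar_medium','collar_large']:
        for r in finder.outline_of(n,t)[:1] if t!='collar_medium' else finder.outline_of(n,t)[:4]:
            p,_,_=world(n,d,r['pixels']); p=p[p[:,2]>.026]
            (cc,rr)=cv2.minEnclosingCircle((p[:,:2]*1000).astype(np.float32)); print(t,np.round(cc),round(2*rr,1))
img=cv2.imread('pics/scene.png'); X,Y=np.meshgrid(np.arange(.25,.75,.00125),np.arange(.45,-.42,-.00125))
G=np.stack([X,Y,0*X],-1); u,v=pix('scene',G)
o=cv2.remap(img,u.astype(np.float32),v.astype(np.float32),cv2.INTER_LINEAR)
for x in np.arange(.3,.75,.1): cv2.line(o,(int((x-.25)*800),0),(int((x-.25)*800),699),(0,255,255) if abs(x-.5)<.01 else (90,90,90),1)
for y in np.arange(-.4,.45,.1): cv2.line(o,(0,int((.45-y)*800)),(399,int((.45-y)*800)),(0,255,255) if abs(y)<.01 else (90,90,90),1)
cv2.imwrite('pics/ortho.png',o[:600])
E
```

```text
scene yaw 5.439713001251221 origin [0.6045 0.014 ] gaps [(np.float64(-131.1), np.float64(-69.9), np.float64(61.3)), (np.float64(-37.9), np.float64(36.2), np.float64(74.1)), (np.float64(65.5), np.float64(131.7), np.float64(66.3))]
collar_small [449.   1.] 61.1
collar_medium [ 324. -331.] 67.7
collar_medium [ 479. -259.] 68.8
collar_medium [ 339. -232.] 66.6
collar_medium [ 432. -153.] 69.6
collar_large [448. 205.] 73.5
side yaw 5.874431610107422 origin [0.6017 0.0109] gaps [(np.float64(-130.7), np.float64(-69.1), np.float64(61.6)), (np.float64(-36.2), np.float64(37.3), np.float64(73.6)), (np.float64(64.8), np.float64(133.6), np.float64(68.8))]
collar_small [445.  -1.] 63.4
collar_medium [ 322. -335.] 66.6
collar_medium [ 335. -233.] 67.3
collar_medium [ 429. -157.] 66.7
collar_medium [ 477. -262.] 67.4
collar_large [444. 204.] 76.0
```

View pics/ortho.png

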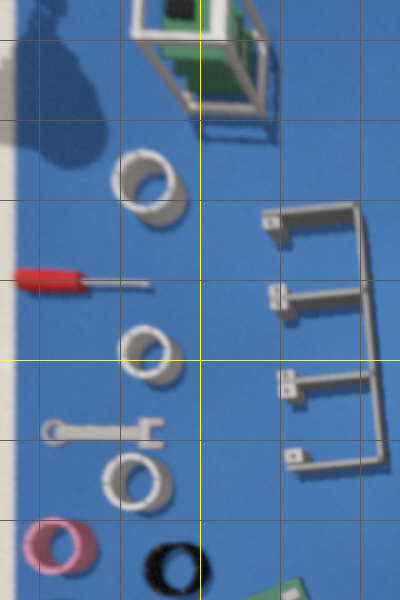

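Both cameras agree on the gates: right ≈ 62, mid ≈ 74, left ≈ 68 mm. The plan is to put the shut fingers inside each bore and drag the collar, loose enough to self-align. First I'll move above the small collar.

Emit:
apply_moves(
  deltas=[
    [1.7, -4.1, 0, 0, 0, -0.085],
    [3.4, -8.2, 0, 0, 0, -0.17],
    [5.1, -12.3, 0, 0, 0, -0.254],
    [6.8, -16.5, 0, 0, 0, -0.339],
    [8.5, -20.6, 0, 0, 0, -0.423],
    [10.2, -24.7, 0, 0, 0, -0.508],
    [11.9, -28.8, 0, 0, 0, -0.593],
    [13.6, -32.9, 0, 0, 0, -0.677],
    [15.3, -37.0, 0, 0, 0, -0.762],
    [17.0, -41.1, 0, 0, 0, -0.847],
    [18.7, -45.3, 0, 0, 0, -0.931],
    [20.4, -49.4, 0, 0, 0, -1.016],
  ],
  fingers=255,
  force=20,
)

```text
time: 2.2
eef_pos: [0.447, -0.0023, 0.2139]
eef_rot: [[-0.996, 0.001, 0.095], [-0.095, 0.0, -0.996], [-0.001, -1.0, -0.0]]
contact_force: [0.4, 1.1, 1.0]
width: -0.003
```

Emit:
apply_moves(
  deltas=[
    [0, 0, 0, 0, 0, 0],
    [0, 0, 0, 0, 0, 0],
    [0, 0, 0, 0, 0, 0],
  ],
)

```text
time: 2.5
eef_pos: [0.4464, 0.0001, 0.2136]
eef_rot: [[-0.995, 0.0, 0.099], [-0.099, 0.0, -0.995], [-0.0, -1.0, -0.0]]
contact_force: [0.2, -0.9, -0.1]
width: 0.001
```

```bash
cat > look.py <<'E'
from h import *; import sys
def circles(tag,zmin=.026):
    s=monitor.get_obs(); cal=get_calibration('wrist'); p,d=capture('wrist')
    cv2.imwrite(f'pics/{tag}.png',p); np.save(tag,d)
    print('t',s['time'],'tcp',np.round(s['eef_pos'],4),'F',np.round(s['contact_force'],1),'w',round(s['width'],3),'cam',np.round(cal['xyz'],3))
    w,u,v=world('wrist',d,cal=cal)
    for t in ['collar_small','collar_medium','collar_large']:
        for r in finder.outline_of('wrist',t)[:3]:
            q,_,_=world('wrist',d,r['pixels'],cal); q=q[(q[:,2]>zmin)&(q[:,2]<.04)]
            if len(q)<20: continue
            c,rr=cv2.minEnclosingCircle((q[:,:2]*1000).astype(np.float32)); print(t,round(r['score'],2),np.round(c,1),round(2*rr,1),r['extent'])
    return s,w,u,v,p,d
if __name__=='__main__': circles(sys.argv[1])
E
python3 - <<'E'
from look import *
s,w,u,v,p,d=circles('w1'); print(s['eef_rot'].round(3).tolist())
m=(w[:,0]>.58)&(w[:,2]>.028)&(w[:,2]<.042); g=w[m]; print(len(g), g.min(0) if len(g) else '', g.max(0) if len(g) else '', np.median(w[:,2]))
E
```

```text
t 2.5 tcp [4.464e-01 1.000e-04 2.136e-01] F [ 0.2 -0.9 -0.1] w 0.001 cam [ 0.454 -0.074  0.374]
collar_small 0.82 [447.1   1.5] 60.5 [247.7, 151.1, 54.3, 59.2]
collar_medium 0.65 [ 431.2 -154. ] 66.7 [267.5, 0.0, 67.2, 71.3]
collar_large 0.53 [422.5 228. ] 18.2 [269.5, 329.9, 6.4, 22.8]
collar_large 0.5 [447.1   1.5] 60.5 [245.1, 151.7, 58.0, 57.4]
[[-0.995, 0.0, 0.099], [-0.099, 0.0, -0.995], [-0.0, -1.0, -0.0]]
6864 [ 0.58806558 -0.14063924  0.02801553] [0.73239271 0.18005085 0.03903861] 0.00126828423567113
```

View pics/w1.png

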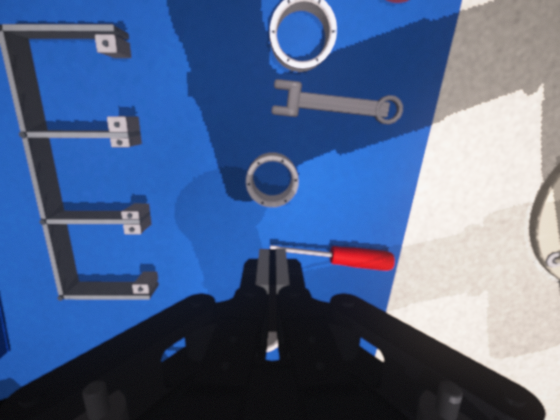

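The wrist view shows the small collar at (272,180), the medium at (302,33), and the whole gauge on the left at x 0–155. I'll fit the gauge from this view.

```bash
python3 - <<'E'
from h import *
d=np.load('w1.npy'); w,u,v=world('wrist',d)
m=(w[:,0]>.57)&(w[:,0]<.75)&(abs(w[:,1]-.015)<.18)&(w[:,2]>.030)&(w[:,2]<.042); g=w[m][:,:2]
c,s,a=cv2.minAreaRect((g*1000).astype(np.float32)); print(c,s,a)
if a>45: a-=90
a=np.radians(a); R=np.array([[np.cos(a),-np.sin(a)],[np.sin(a),np.cos(a)]]); o=np.array(c)/1000-R@[.058,0]
q=(g-o)@R*1000; j=q[(q[:,0]>4)&(q[:,0]<16)]; y=np.sort(j[:,1]); k=np.nonzero(np.diff(y)>30)[0]
print('origin',o.round(4),[(y[i].round(1),y[i+1].round(1),((y[i]+y[i+1])/2).round(1),(y[i+1]-y[i]).round(1)) for i in k])
for L in (100,0,-100):
  print(L,{x:(o+R@np.array([x,L])/1000).round(4).tolist() for x in (-60,0,65)})
E
```

```text
(661.1973266601562, 20.704330444335938) (118.35828399658203, 313.1057434082031) 5.612496852874756
origin [0.6035 0.015 ] [(np.float64(-131.1), np.float64(-68.8), np.float64(-100.0), np.float64(62.3)), (np.float64(-38.2), np.float64(36.5), np.float64(-0.9), np.float64(74.7)), (np.float64(65.8), np.float64(132.6), np.float64(99.2), np.float64(66.8))]
100 {-60: [0.534, 0.1087], 0: [0.5937, 0.1146], 65: [0.6584, 0.1209]}
0 {-60: [0.5438, 0.0092], 0: [0.6035, 0.015], 65: [0.6682, 0.0214]}
-100 {-60: [0.5535, -0.0904], 0: [0.6133, -0.0845], 65: [0.6779, -0.0781]}
```

Emit:
apply_moves(
  deltas=[
    [0.05, 0.1, -5, 0, 0, 0],
    [0.05, 0.1, -10, 0, 0, 0],
    [0.05, 0.1, -14, 0, 0, 0],
    [0.05, 0.1, -16, 0, 0, 0],
    [0.05, 0.1, -17, 0, 0, 0],
    [0.05, 0.1, -18, 0, 0, 0],
    [0.05, 0.1, -19, 0, 0, 0],
    [0.05, 0.1, -19.5, 0, 0, 0],
    [0.05, 0.1, -19.5, 0, 0, 0],
  ],
)

```text
time: 3.6
eef_pos: [0.447, 0.0007, 0.0184]
eef_rot: [[-0.995, -0.0, 0.098], [-0.098, -0.0, -0.995], [0.0, -1.0, 0.0]]
contact_force: [-0.5, -0.6, 0.4]
width: 0.001
```

Emit:
apply_moves(
  deltas=[
    [0.8, -0.3, 0, 0, 0, 0],
    [2, -0.7, 0, 0, 0, 0],
    [3.2, -1.1, 0, 0, 0, 0],
    [4.5, -1.6, 0, 0, 0, 0],
    [5.5, -2.2, 0, 0, 0, 0],
    [6.2, -3.2, 0, 0, 0, 0],
    [6.8, -4.4, 0, 0, 0, 0],
    [7.3, -5.6, 0, 0, 0, 0],
    [7.7, -6.8, 0, 0, 0, 0],
    [8.1, -8, 0, 0, 0, 0],
    [8.5, -8.9, 0, 0, 0, 0],
    [9, -9.3, 0, 0, 0, 0],
  ],
)

```text
time: 4.8
eef_pos: [0.5372, -0.0935, 0.0186]
eef_rot: [[-0.995, -0.0, 0.097], [-0.097, -0.0, -0.995], [0.0, -1.0, 0.0]]
contact_force: [0.3, -0.1, 0.9]
width: -0.003
```

Emit:
apply_moves(
  deltas=[
    [0.5, 0.05, 0, 0, 0, 0],
    [1.3, 0.13, 0, 0, 0, 0],
    [2.1, 0.2, 0, 0, 0, 0],
    [2.9, 0.3, 0, 0, 0, 0],
    [3.5, 0.35, 0, 0, 0, 0],
    [3.8, 0.38, 0, 0, 0, 0],
    [3.8, 0.38, 0, 0, 0, 0],
  ],
)

```text
time: 5.5
eef_pos: [0.5754, -0.0884, 0.0184]
eef_rot: [[-0.995, -0.0, 0.098], [-0.098, 0.0, -0.995], [0.0, -1.0, -0.0]]
contact_force: [-0.4, 0.1, 0.1]
width: 0.002
```

```bash
python3 look.py w2
```

```text
t 5.5 tcp [ 0.5754 -0.0884  0.0184] F [-0.4  0.1  0.1] w 0.002 cam [ 0.583 -0.162  0.179]
collar_small 0.82 [437.5 -26.7] 13.5 [428.1, 329.4, 68.1, 40.9]
collar_small 0.63 [669.3 -66.1] 181.5 [1.8, 146.2, 206.5, 240.1]
collar_medium 0.88 [ 440.7 -151.9] 63.4 [470.9, 94.2, 87.6, 132.7]
```

View pics/w2.png

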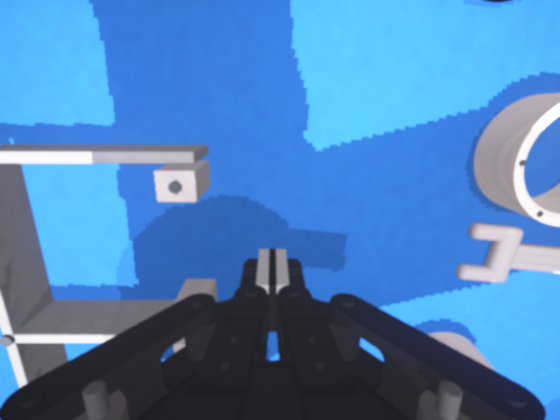

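The small collar stayed where it was, so the fingers missed it. I'll check where the fingertips really are, using depth.

```bash
python3 - <<'E'
from h import *
cal=get_calibration('wrist'); print({k:np.round(x,3).tolist() for k,x in cal.items()})
d=np.load('w2.npy'); s=monitor.get_obs(); print(s['eef_pos'],s['eef_rot'].round(3).tolist())
print('tip pix expected',pix('wrist',np.array([s['eef_pos'],s['eef_pos']-[0,0,.011]]),cal))
for r,c in [(246,270),(252,266),(252,280),(260,266),(280,270),(300,260),(235,272),(345,445)]:
    z=d[r,c]; p=np.array([(c-cal['cx'])/cal['fx']*z,(r-cal['cy'])/cal['fy']*z,z])@np.array(cal['rotation']).T+cal['xyz']; print(r,c,z,p.round(4))
E
python3 - <<'E'
import sys; sys.path.insert(0,'.')
from h import *
p,d=capture('side'); cv2.imwrite('pics/side2.png',p[100:300,180:420].repeat(3,0).repeat(3,1)); np.save('side2',d)
for r in finder.outline_of('side','collar_small')[:2]:
    w,_,_=world('side',d,r['pixels']); w=w[w[:,2]>.026]; print(r['score'],cv2.minEnclosingCircle((w[:,:2]*1000).astype(np.float32)))
E
```

```text
{'fx': 304.888, 'fy': 304.888, 'cx': 272.088, 'cy': 207.213, 'xyz': [0.583, -0.162, 0.179], 'rotation': [[-0.995, -0.094, -0.029], [-0.099, 0.951, 0.293], [-0.0, 0.294, -0.956]]}
[ 0.57478725 -0.08861127  0.01859536] [[-0.995, -0.0, 0.098], [-0.098, 0.0, -0.995], [0.0, -1.0, -0.0]]
tip pix expected (array([273.44110184, 273.36896922]), array([248.16754671, 240.53200072]))
246 270 0.19377653 [ 0.5762 -0.0819  0.0012]
252 266 0.1470043 [ 0.5795 -0.0983  0.045 ]
252 280 0.14686967 [ 0.5728 -0.0991  0.0451]
260 266 0.13930573 [ 0.5793 -0.0982  0.0531]
280 270 0.12269184 [ 0.5774 -0.0984  0.0705]
300 260 0.10818559 [ 0.5809 -0.0988  0.0854]
235 272 0.191897 [ 0.5757 -0.0894  0.0009]
345 445 0.08803344 [ 0.5269 -0.1035  0.1067]
0.87 ((444.9493103027344, -1.5479012727737427), 31.115066528320312)
0.48 ((0.0, 0.0), 0.0)
```

View pics/side2.png

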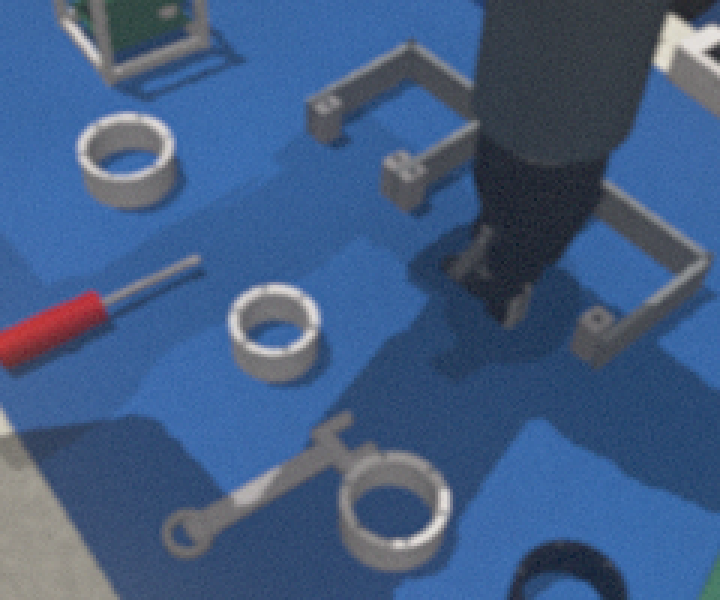

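```bash
python3 - <<'E'
from h import *
d=np.load('side2.npy'); w,u,v=world('side',d)
m=(np.hypot(w[:,0]-.575,w[:,1]+.0886)<.06)
for lo in range(0,110,6):
    k=m&(w[:,2]>=lo/1000)&(w[:,2]<(lo+6)/1000)
    if lo>=6 and k.sum(): q=w[k]; print(lo,k.sum(),q[:,:2].min(0).round(3),q[:,:2].max(0).round(3))
print(monitor.get_obs()['width'])
p,d=capture('scene'); np.save('scene2',d); w,u,v=world('scene',d); m=(np.hypot(w[:,0]-.575,w[:,1]+.0886)<.06)
for lo in range(6,110,6):
    k=m&(w[:,2]>=lo/1000)&(w[:,2]<(lo+6)/1000)
    if k.sum(): q=w[k]; print('sc',lo,k.sum(),q[:,:2].min(0).round(3),q[:,:2].max(0).round(3))
E
```

```text
6 11 [ 0.614 -0.131] [ 0.617 -0.12 ]
12 11 [ 0.614 -0.133] [ 0.617 -0.121]
18 11 [ 0.614 -0.132] [ 0.617 -0.118]
24 11 [ 0.614 -0.132] [ 0.616 -0.119]
30 26 [ 0.568 -0.13 ] [ 0.626 -0.096]
36 9 [ 0.562 -0.101] [ 0.577 -0.092]
42 20 [ 0.56  -0.102] [ 0.581 -0.085]
48 23 [ 0.559 -0.101] [ 0.58  -0.084]
54 23 [ 0.56  -0.102] [ 0.581 -0.09 ]
60 15 [ 0.561 -0.101] [ 0.58  -0.095]
66 15 [ 0.562 -0.101] [ 0.582 -0.097]
72 6 [ 0.565 -0.102] [ 0.582 -0.099]
78 29 [ 0.547 -0.105] [ 0.601 -0.098]
84 73 [ 0.541 -0.106] [ 0.614 -0.081]
90 37 [ 0.534 -0.106] [ 0.615 -0.081]
96 52 [ 0.531 -0.108] [ 0.618 -0.08 ]
102 63 [ 0.527 -0.108] [ 0.622 -0.081]
108 55 [ 0.522 -0.109] [ 0.629 -0.095]
-0.0012349804104205284
sc 6 3 [ 0.616 -0.054] [ 0.622 -0.054]
sc 12 5 [ 0.612 -0.055] [ 0.623 -0.054]
sc 18 6 [ 0.611 -0.055] [ 0.622 -0.054]
sc 24 5 [ 0.614 -0.055] [ 0.621 -0.054]
sc 30 48 [ 0.61  -0.128] [ 0.628 -0.042]
sc 36 8 [ 0.571 -0.122] [ 0.624 -0.044]
sc 42 12 [ 0.574 -0.098] [ 0.59  -0.093]
sc 48 12 [ 0.572 -0.099] [ 0.59  -0.092]
sc 54 10 [ 0.572 -0.099] [ 0.589 -0.093]
sc 60 9 [ 0.574 -0.1  ] [ 0.589 -0.093]
sc 66 4 [ 0.572 -0.099] [ 0.583 -0.098]
sc 72 5 [ 0.574 -0.099] [ 0.59  -0.093]
sc 78 16 [ 0.564 -0.102] [ 0.604 -0.093]
sc 84 22 [ 0.57  -0.101] [ 0.61  -0.087]
sc 90 48 [ 0.572 -0.1  ] [ 0.614 -0.08 ]
sc 96 17 [ 0.573 -0.103] [ 0.62  -0.092]
sc 102 29 [ 0.571 -0.105] [ 0.627 -0.088]
sc 108 16 [ 0.584 -0.104] [ 0.629 -0.093]
```

Depth from all three cameras puts the shut tips about 16–20 mm above the TCP height, not 11 mm below it, so they passed over the ring. I'll confirm that by feel on the open mat here.

Emit:
apply_moves(
  deltas=[
    [0, 0, -0.5, 0, 0, 0],
    [0, 0, -1, 0, 0, 0],
    [0, 0, -1.4, 0, 0, 0],
    [0, 0, -1.6, 0, 0, 0],
    [0, 0, -1.6, 0, 0, 0],
  ],
)

```text
time: 6.35
eef_pos: [0.5747, -0.0886, 0.002]
eef_rot: [[-0.995, -0.001, 0.098], [-0.098, -0.0, -0.995], [0.001, -1.0, -0.0]]
contact_force: [0.0, -0.7, -0.3]
width: -0.0
```

Emit:
apply_moves(
  deltas=[
    [0, 0, -0.2, 0, 0, 0],
    [0, 0, -0.4, 0, 0, 0],
    [0, 0, -0.5, 0, 0, 0],
    [0, 0, -0.5, 0, 0, 0],
  ],
)

```text
time: 6.75
eef_pos: [0.5749, -0.0886, -0.0026]
eef_rot: [[-0.995, -0.0, 0.098], [-0.098, 0.0, -0.995], [0.0, -1.0, -0.0]]
contact_force: [0.4, -0.3, -0.1]
width: 0.003
```

```bash
python3 - <<'E'
from h import *
s=monitor.get_obs(); print(s['eef_pos'],s['contact_force'])
c=s['eef_pos']
for n in ['side','scene']:
    p,d=capture(n); w,u,v=world(n,d); m=(np.hypot(w[:,0]-c[0],w[:,1]-c[1])<.025)
    print(n,[(lo,int((m&(w[:,2]>=lo/1000)&(w[:,2]<(lo+3)/1000)).sum())) for lo in range(3,70,3)])
E
```

```text
[ 0.57494433 -0.08856733 -0.00257293] [ 0.41916508 -0.30866343 -0.13204916]
side [(3, 0), (6, 0), (9, 0), (12, 0), (15, 2), (18, 7), (21, 7), (24, 12), (27, 10), (30, 13), (33, 8), (36, 11), (39, 4), (42, 10), (45, 6), (48, 7), (51, 3), (54, 3), (57, 12), (60, 16), (63, 21), (66, 25), (69, 14)]
scene [(3, 3), (6, 0), (9, 0), (12, 0), (15, 2), (18, 0), (21, 5), (24, 7), (27, 4), (30, 4), (33, 3), (36, 6), (39, 4), (42, 4), (45, 3), (48, 3), (51, 3), (54, 2), (57, 5), (60, 7), (63, 5), (66, 13), (69, 13)]
```

Emit:
apply_moves(
  deltas=[
    [0, 0, 2, 0, 0, 0],
    [0, 0, 3.8, 0, 0, 0],
    [-3, 2.1, 3.8, 0, 0, 0],
    [-6, 4.1, 3.8, 0, 0, 0],
    [-9, 6.2, 3.8, 0, 0, 0],
    [-11.5, 8, 3.8, 0, 0, 0],
    [-12.8, 8.9, 3.8, 0, 0, 0],
    [-12.8, 8.9, 3, 0, 0, 0],
    [-12.8, 8.9, 2, 0, 0, 0],
    [-12.8, 8.9, 1, 0, 0, 0],
    [-12.8, 8.9, 0, 0, 0, 0],
    [-12.8, 8.9, -0.75, 0, 0, 0],
  ],
)

```text
time: 8.05
eef_pos: [0.4468, -0.0001, -0.0114]
eef_rot: [[-0.995, -0.002, 0.097], [-0.097, -0.001, -0.995], [0.002, -1.0, 0.0]]
contact_force: [-0.3, 0.8, -0.1]
width: -0.002
```

Emit:
apply_moves(
  deltas=[
    [0.8, -0.3, 0, 0, 0, 0],
    [2, -0.7, 0, 0, 0, 0],
    [3.2, -1.1, 0, 0, 0, 0],
    [4.5, -1.6, 0, 0, 0, 0],
    [5.5, -2.2, 0, 0, 0, 0],
    [6.2, -3.2, 0, 0, 0, 0],
    [6.8, -4.4, 0, 0, 0, 0],
    [7.3, -5.6, 0, 0, 0, 0],
    [7.7, -6.8, 0, 0, 0, 0],
    [8.1, -8, 0, 0, 0, 0],
    [8.5, -8.9, 0, 0, 0, 0],
    [9, -9.3, 0, 0, 0, 0],
  ],
)

```text
time: 9.25
eef_pos: [0.537, -0.0937, -0.0099]
eef_rot: [[-0.995, -0.0, 0.097], [-0.097, -0.0, -0.995], [0.0, -1.0, 0.0]]
contact_force: [-0.4, 1.5, 0.9]
width: 0.0
```

```bash
cat > loc.py <<'E'
from h import *; import sys
# gauge-frame ring location from the fixed cameras
a=np.radians(5.61); R=np.array([[np.cos(a),-np.sin(a)],[np.sin(a),np.cos(a)]]); O=np.array([.6035,.0145])
def fit(p,rad):
    from scipy.optimize import least_squares
    c=np.median(p,0); f=lambda c:np.maximum(np.abs(np.hypot(*(p-c).T)-rad+.003)-.003,0)
    return least_squares(f,c,loss='soft_l1',f_scale=.002).x
def loc(t,rad,near=None):
    s=monitor.get_obs(); print('t',round(s['time'],2),'tcp',s['eef_pos'].round(4),'gauge',((s['eef_pos'][:2]-O)@R*1000).round(1),'F',s['contact_force'].round(1))
    for n,off in (('scene',[.001,.001]),('side',[-.002,-.003])):
        p,d=capture(n); cv2.imwrite(f'pics/{n}_now.png',p)
        for r in finder.outline_of(n,t)[:5]:
            w,_,_=world(n,d,r['pixels']); w=w[(w[:,2]>.026)&(w[:,2]<.038)]
            if len(w)<15: continue
            c=fit(w[:,:2],rad)-off
            if near is not None and np.hypot(*(c-near))>.08: continue
            print(n,t,round(r['score'],2),'world',c.round(4),'gauge',((c-O)@R*1000).round(1),'n',len(w))
if __name__=='__main__':
    t=sys.argv[1]; loc('collar_'+t,{'small':.03,'medium':.033,'large':.036}[t], None)
E
python3 loc.py small
```

```text
t 9.25 tcp [ 0.537  -0.0937 -0.0099] gauge [ -76.7 -101.2] F [-0.4  1.5  0.9]
scene collar_small 0.65 world [ 0.5352 -0.0822] gauge [-77.4 -89.6] n 103
scene collar_small 0.59 world [ 0.4332 -0.1553] gauge [-186.1 -152.3] n 229
side collar_small 0.86 world [ 0.535  -0.0815] gauge [-77.6 -88.8] n 106
side collar_small 0.49 world [ 0.6981 -0.0611] gauge [ 86.8 -84.5] n 565
```

The small collar now follows the fingers. I'll centre it on the right lane with a lateral nudge, then move forward.

Emit:
apply_moves(
  deltas=[
    [0.05, -0.5, 0, 0, 0, 0],
    [0.1, -1.05, 0, 0, 0, 0],
    [0.1, -1.05, 0, 0, 0, 0],
    [0.0, -0.4, 0, 0, 0, 0],
    [0.0, 0.1, 0, 0, 0, 0],
    [0.6, 0.15, 0, 0, 0, 0],
    [1.2, 0.2, 0, 0, 0, 0],
    [1.8, 0.25, 0, 0, 0, 0],
    [2.4, 0.3, 0, 0, 0, 0],
    [3.0, 0.4, 0, 0, 0, 0],
    [3.6, 0.45, 0, 0, 0, 0],
    [3.6, 0.45, 0, 0, 0, 0],
  ],
)

```text
time: 10.65
eef_pos: [0.5742, -0.088, -0.01]
eef_rot: [[-0.995, 0.001, 0.098], [-0.098, 0.0, -0.995], [-0.001, -1.0, 0.0]]
contact_force: [0.0, 0.0, -0.7]
width: 0.003
```

```bash
python3 loc.py small
```

```text
t 10.65 tcp [ 0.5742 -0.088  -0.01  ] gauge [-39.2 -99.2] F [ 0.   0.  -0.7]
scene collar_small 0.6 world [ 0.566  -0.0891] gauge [-47.4 -99.4] n 121
side collar_small 0.55 world [ 0.5655 -0.0881] gauge [-47.9 -98.4] n 131
```

Emit:
apply_moves(
  deltas=[
    [0.6, 0.06, 0, 0, 0, 0],
    [1.2, 0.12, 0, 0, 0, 0],
    [1.8, 0.18, 0, 0, 0, 0],
    [2.3, 0.23, 0, 0, 0, 0],
    [2.8, 0.28, 0, 0, 0, 0],
    [3.2, 0.32, 0, 0, 0, 0],
    [3.6, 0.35, 0, 0, 0, 0],
    [4.0, 0.4, 0, 0, 0, 0],
    [4.4, 0.43, 0, 0, 0, 0],
    [4.8, 0.47, 0, 0, 0, 0],
  ],
)

```text
time: 11.85
eef_pos: [0.6213, -0.0834, -0.01]
eef_rot: [[-0.995, -0.0, 0.098], [-0.098, -0.0, -0.995], [0.0, -1.0, 0.0]]
contact_force: [-1.0, -0.5, -0.2]
width: 0.003
```

Emit:
apply_moves(
  deltas=[
    [0.4, 0.04, 0, 0, 0, 0],
    [0.8, 0.08, 0, 0, 0, 0],
  ],
)

```text
time: 12.05
eef_pos: [0.6294, -0.0825, -0.0099]
eef_rot: [[-0.995, -0.0, 0.098], [-0.098, 0.0, -0.995], [0.0, -1.0, -0.0]]
contact_force: [-1.6, -0.9, -0.5]
width: 0.001
```

```bash
python3 loc.py small
```

```text
t 12.05 tcp [ 0.6294 -0.0825 -0.0099] gauge [ 16.3 -99.1] F [-1.6 -0.9 -0.5]
scene collar_small 0.49 world [ 0.6222 -0.0853] gauge [   8.9 -101.1] n 121
side collar_small 0.74 world [ 0.6209 -0.0837] gauge [  7.7 -99.4] n 160
```

It slides through the right gate with almost no force, so I'll finish the slide, then lift out.

Emit:
apply_moves(
  deltas=[
    [0.6, 0.06, 0, 0, 0, 0],
    [1.2, 0.12, 0, 0, 0, 0],
    [1.8, 0.18, 0, 0, 0, 0],
    [2.4, 0.23, 0, 0, 0, 0],
    [3.0, 0.3, 0, 0, 0, 0],
    [3.6, 0.35, 0, 0, 0, 0],
    [4.2, 0.41, 0, 0, 0, 0],
    [4.8, 0.47, 0, 0, 0, 0],
    [5.3, 0.52, 0, 0, 0, 0],
    [5.7, 0.56, 0, 0, 0, 0],
    [5.7, 0.56, 0, 0, 0, 0],
  ],
)

```text
time: 13.35
eef_pos: [0.6868, -0.0769, -0.01]
eef_rot: [[-0.995, 0.001, 0.098], [-0.098, 0.0, -0.995], [-0.001, -1.0, 0.0]]
contact_force: [1.0, 0.3, 0.4]
width: 0.0
```

Emit:
apply_moves(
  deltas=[
    [-0.4, -0.04, 0, 0, 0, 0],
    [-0.6, -0.06, 1.5, 0, 0, 0],
    [-0.6, -0.06, 4, 0, 0, 0],
    [-0.6, -0.06, 7, 0, 0, 0],
  ],
)

```text
time: 13.75
eef_pos: [0.6792, -0.0777, 0.0613]
eef_rot: [[-0.995, -0.001, 0.098], [-0.098, -0.0, -0.995], [0.001, -1.0, 0.0]]
contact_force: [0.9, 0.5, -0.6]
width: 0.003
```

```bash
python3 loc.py small
```

```text
t 13.75 tcp [ 0.6792 -0.0777  0.0613] gauge [ 66.3 -99.2] F [ 0.9  0.5 -0.6]
scene collar_small 0.69 world [ 0.6783 -0.078 ] gauge [ 65.4 -99.3] n 216
scene collar_small 0.58 world [0.5729 0.3408] gauge [  1.5 327.7] n 116
```

The small collar sits at gauge (65, −99), inside the right bay. Next the medium collar, which goes to the left gate.

Emit:
apply_moves(
  deltas=[
    [-4, -1.2, 0, 0, 0, 0],
    [-8.5, -2.6, 0, 0, 0, 0],
    [-13, -4, 0, 0, 0, 0],
    [-17.5, -5.4, 0, 0, 0, 0],
    [-21.5, -6.7, -0.5, 0, 0, 0],
    [-24, -7.5, -1.5, 0, 0, 0],
    [-24.8, -7.65, -2.5, 0, 0, 0],
    [-24.8, -7.65, -3.5, 0, 0, 0],
    [-24.8, -7.65, -4.5, 0, 0, 0],
    [-24.8, -7.65, -5.5, 0, 0, 0],
    [-24.8, -7.65, -6.5, 0, 0, 0],
    [-24.8, -7.65, -7.1, 0, 0, 0],
  ],
)

```text
time: 15.15
eef_pos: [0.4319, -0.1539, -0.0123]
eef_rot: [[-0.995, -0.002, 0.098], [-0.098, 0.0, -0.995], [0.002, -1.0, -0.0]]
contact_force: [-0.1, 0.3, -0.2]
width: -0.005
```

Emit:
apply_moves(
  deltas=[
    [0.8, 0, 0, 0, 0, 0],
    [1.8, 0, 0, 0, 0, 0],
    [3, 0, 0, 0, 0, 0],
    [4.2, 0, 0, 0, 0, 0],
    [5.4, 0, 0, 0, 0, 0],
    [6.6, 0, 0, 0, 0, 0],
    [7.8, 0, 0, 0, 0, 0],
    [8.8, 0, 0, 0, 0, 0],
    [9.5, 0, 0, 0, 0, 0],
    [9.5, 0, 0, 0, 0, 0],
  ],
)

```text
time: 16.15
eef_pos: [0.5284, -0.1541, -0.0109]
eef_rot: [[-0.995, 0.001, 0.098], [-0.098, -0.0, -0.995], [-0.001, -1.0, 0.0]]
contact_force: [-0.7, -1.1, 0.5]
width: 0.002
```

```bash
python3 loc.py medium
```

```text
t 16.15 tcp [ 0.5284 -0.1541 -0.0109] gauge [ -91.2 -160.5] F [-0.7 -1.1  0.5]
scene collar_medium 0.91 world [ 0.3238 -0.3332] gauge [-312.4 -318.7] n 255
scene collar_medium 0.79 world [ 0.5177 -0.155 ] gauge [-101.9 -160.3] n 137
scene collar_medium 0.63 world [ 0.3372 -0.2323] gauge [-289.2 -219.6] n 289
side collar_medium 0.93 world [ 0.3374 -0.2307] gauge [-288.8 -218.1] n 460
side collar_medium 0.88 world [ 0.5171 -0.1532] gauge [-102.4 -158.5] n 196
side collar_medium 0.63 world [ 0.3235 -0.3315] gauge [-312.5 -316.9] n 610
```

Emit:
apply_moves(
  deltas=[
    [-0.07, 0.7, 0, 0, 0, 0],
    [-0.2, 2, 0, 0, 0, 0],
    [-0.35, 3.5, 0, 0, 0, 0],
    [-0.5, 5, 0, 0, 0, 0],
    [-0.65, 6.5, 0, 0, 0, 0],
    [-0.8, 8, 0, 0, 0, 0],
    [-0.95, 9.5, 0, 0, 0, 0],
    [-1.1, 11, 0, 0, 0, 0],
    [-1.25, 12.5, 0, 0, 0, 0],
    [-1.4, 14, 0, 0, 0, 0],
    [-1.55, 15.5, 0, 0, 0, 0],
    [-1.7, 17, 0, 0, 0, 0],
  ],
)

```text
time: 17.55
eef_pos: [0.5097, 0.0174, -0.0109]
eef_rot: [[-0.995, 0.0, 0.098], [-0.098, -0.0, -0.995], [-0.0, -1.0, 0.0]]
contact_force: [0.3, 0.0, -0.2]
width: -0.003
```

Emit:
apply_moves(
  deltas=[
    [-0.15, 1.5, 0, 0, 0, 0],
    [-0.3, 3, 0, 0, 0, 0],
    [-0.45, 4.5, 0, 0, 0, 0],
    [-0.6, 6, 0, 0, 0, 0],
    [-0.7, 7.2, 0, 0, 0, 0],
    [-0.8, 8.2, 0, 0, 0, 0],
    [-0.9, 9, 0, 0, 0, 0],
    [-1.0, 9.6, 0, 0, 0, 0],
    [-1.0, 10, 0, 0, 0, 0],
    [-1.0, 10, 0, 0, 0, 0],
  ],
)

```text
time: 18.55
eef_pos: [0.5001, 0.1163, -0.0109]
eef_rot: [[-0.995, 0.0, 0.098], [-0.098, 0.0, -0.995], [-0.0, -1.0, -0.0]]
contact_force: [-0.5, 0.0, 0.3]
width: 0.002
```

```bash
python3 loc.py medium
```

```text
t 18.55 tcp [ 0.5001  0.1163 -0.0109] gauge [-92.9 111.5] F [-0.5  0.   0.3]
scene collar_medium 0.77 world [ 0.3236 -0.3327] gauge [-312.5 -318.1] n 304
scene collar_medium 0.67 world [0.5033 0.0999] gauge [-91.4  94.8] n 145
scene collar_medium 0.64 world [ 0.4788 -0.2605] gauge [-151.  -261.5] n 349
scene collar_medium 0.62 world [ 0.3375 -0.2324] gauge [-288.9 -219.7] n 286
side collar_medium 0.9 world [ 0.3236 -0.3314] gauge [-312.4 -316.8] n 586
side collar_medium 0.85 world [ 0.3375 -0.2308] gauge [-288.7 -218.2] n 464
side collar_medium 0.68 world [ 0.4789 -0.2591] gauge [-150.8 -260.1] n 422
side collar_medium 0.57 world [0.5019 0.1024] gauge [-92.6  97.4] n 158
```

Emit:
apply_moves(
  deltas=[
    [-0.02, 0.2, 0, 0, 0, 0],
    [-0.04, 0.4, 0, 0, 0, 0],
    [-0.04, 0.4, 0, 0, 0, 0],
    [0.05, -0.5, 0, 0, 0, 0],
    [0.12, -1.18, 0, 0, 0, 0],
    [0.9, -1.1, 0, 0, 0, 0],
    [1.9, -1.0, 0, 0, 0, 0],
    [2.9, -0.9, 0, 0, 0, 0],
    [3.8, -0.82, 0, 0, 0, 0],
    [4.6, -0.74, 0, 0, 0, 0],
    [5.3, -0.67, 0, 0, 0, 0],
    [5.3, -0.67, 0, 0, 0, 0],
  ],
)

```text
time: 19.95
eef_pos: [0.5543, 0.1095, -0.011]
eef_rot: [[-0.995, 0.001, 0.098], [-0.098, 0.0, -0.995], [-0.001, -1.0, -0.0]]
contact_force: [-0.7, 0.0, -0.0]
width: 0.004
```

```bash
python3 loc.py medium | grep -v 'gauge .-[123]..\|gauge.*-2[0-9][0-9].*-2'
```

```text
scene collar_medium 0.75 world [0.5432 0.108 ] gauge [-50.9  98.9] n 142
side collar_medium 0.59 world [0.5429 0.1092] gauge [-51.  100.2] n 129
```

Emit:
apply_moves(
  deltas=[
    [0.6, 0.06, 0, 0, 0, 0],
    [1.2, 0.12, 0, 0, 0, 0],
    [1.8, 0.18, 0, 0, 0, 0],
    [2.3, 0.23, 0, 0, 0, 0],
    [2.8, 0.28, 0, 0, 0, 0],
    [3.2, 0.32, 0, 0, 0, 0],
    [3.6, 0.35, 0, 0, 0, 0],
    [4.0, 0.4, 0, 0, 0, 0],
    [4.4, 0.43, 0, 0, 0, 0],
    [4.8, 0.47, 0, 0, 0, 0],
  ],
)

```text
time: 21.15
eef_pos: [0.6014, 0.114, -0.0109]
eef_rot: [[-0.995, 0.0, 0.098], [-0.098, 0.0, -0.995], [-0.0, -1.0, -0.0]]
contact_force: [-0.6, -0.5, 1.9]
width: -0.001
```

Emit:
apply_moves(
  deltas=[
    [0.4, 0.04, 0, 0, 0, 0],
    [0.8, 0.08, 0, 0, 0, 0],
    [1.1, 0.11, 0, 0, 0, 0],
  ],
)

```text
time: 21.45
eef_pos: [0.6124, 0.115, -0.0109]
eef_rot: [[-0.995, 0.0, 0.098], [-0.098, -0.0, -0.995], [-0.0, -1.0, 0.0]]
contact_force: [-1.9, 0.1, 0.3]
width: 0.005
```

```bash
python3 loc.py medium | grep -v 'gauge .-[123]..\|gauge.*-2[0-9][0-9].*-2'
```

```text
t 21.45 tcp [ 0.6124  0.115  -0.0109] gauge [18.7 99.2] F [-1.9  0.1  0.3]
scene collar_medium 0.52 world [0.6007 0.1126] gauge [ 6.8 97.9] n 146
side collar_medium 0.87 world [0.6001 0.1148] gauge [  6.4 100.2] n 116
```

Emit:
apply_moves(
  deltas=[
    [0.6, 0.06, 0, 0, 0, 0],
    [1.2, 0.12, 0, 0, 0, 0],
    [1.8, 0.18, 0, 0, 0, 0],
    [2.4, 0.23, 0, 0, 0, 0],
    [3.0, 0.3, 0, 0, 0, 0],
    [3.6, 0.35, 0, 0, 0, 0],
    [4.2, 0.41, 0, 0, 0, 0],
    [4.8, 0.47, 0, 0, 0, 0],
    [5.4, 0.53, 0, 0, 0, 0],
    [5.8, 0.57, 0, 0, 0, 0],
    [5.8, 0.57, 0, 0, 0, 0],
  ],
)

```text
time: 22.75
eef_pos: [0.6708, 0.1208, -0.011]
eef_rot: [[-0.995, 0.001, 0.098], [-0.098, 0.0, -0.995], [-0.001, -1.0, -0.0]]
contact_force: [0.2, 0.4, 1.1]
width: -0.004
```

Emit:
apply_moves(
  deltas=[
    [-0.6, -0.06, 0, 0, 0, 0],
    [-1, -0.1, 0.5, 0, 0, 0],
    [-1, -0.1, 3, 0, 0, 0],
    [-1, -0.1, 7, 0, 0, 0],
  ],
)

```text
time: 23.15
eef_pos: [0.6575, 0.1192, 0.0575]
eef_rot: [[-0.995, -0.006, 0.098], [-0.098, -0.002, -0.995], [0.006, -1.0, 0.001]]
contact_force: [0.3, 0.3, 0.8]
width: 0.002
```

```bash
python3 loc.py medium | grep -v 'gauge .-[123]..\|gauge.*-2[0-9][0-9].*-2'; python3 loc.py large
```

```text
t 23.15 tcp [0.6575 0.1192 0.0575] gauge [63.9 98.9] F [0.3 0.3 0.8]
scene collar_medium 0.98 world [0.6592 0.1189] gauge [65.7 98.4] n 251
side collar_medium 0.85 world [0.6588 0.1207] gauge [ 65.4 100.3] n 191
side collar_medium 0.73 world [0.5216 0.3372] gauge [-50.  329.2] n 88
t 23.35 tcp [0.6606 0.1201 0.0611] gauge [67.1 99.6] F [-0.3 -0.3 -0.3]
scene collar_large 0.7 world [0.4462 0.204 ] gauge [-138.  204.] n 273
side collar_large 0.78 world [0.4459 0.2058] gauge [-138.1  205.8] n 234
side collar_large 0.48 world [ 0.4492 -0.3766] gauge [-191.8 -374.1] n 108
```

The medium collar sits at gauge (65, 99), inside the left bay. Now the large collar, which goes to the middle gate.

Emit:
apply_moves(
  deltas=[
    [-4, 1.6, 0, 0, 0, 0],
    [-8.3, 3.3, 0, 0, 0, 0],
    [-12.6, 5, 0, 0, 0, 0],
    [-16.9, 6.7, 0, 0, 0, 0],
    [-20, 7.9, -0.5, 0, 0, 0],
    [-21.45, 8.5, -1.5, 0, 0, 0],
    [-21.45, 8.5, -2.5, 0, 0, 0],
    [-21.45, 8.5, -3.5, 0, 0, 0],
    [-21.45, 8.5, -4.5, 0, 0, 0],
    [-21.45, 8.5, -5.5, 0, 0, 0],
    [-21.45, 8.5, -6.5, 0, 0, 0],
    [-21.45, 8.5, -7.1, 0, 0, 0],
  ],
)

```text
time: 24.75
eef_pos: [0.4454, 0.2041, -0.0133]
eef_rot: [[-0.995, -0.001, 0.097], [-0.097, -0.001, -0.995], [0.001, -1.0, 0.001]]
contact_force: [-0.2, -0.2, -0.1]
width: -0.0
```

Emit:
apply_moves(
  deltas=[
    [0.8, 0, 0, 0, 0, 0],
    [1.8, 0, 0, 0, 0, 0],
    [3, 0, 0, 0, 0, 0],
    [4.2, 0, 0, 0, 0, 0],
    [5.4, 0, 0, 0, 0, 0],
    [6.4, 0, 0, 0, 0, 0],
    [7.2, 0, 0, 0, 0, 0],
    [7.2, 0, 0, 0, 0, 0],
  ],
)

```text
time: 25.55
eef_pos: [0.5189, 0.2048, -0.0119]
eef_rot: [[-0.995, 0.001, 0.097], [-0.097, 0.0, -0.995], [-0.001, -1.0, -0.0]]
contact_force: [-0.7, 0.4, 0.3]
width: 0.001
```

```bash
python3 loc.py large
```

```text
t 25.55 tcp [ 0.5189  0.2048 -0.0119] gauge [-65.6 197.7] F [-0.7  0.4  0.3]
scene collar_large 0.71 world [0.5052 0.2029] gauge [-79.4 197.1] n 146
side collar_large 0.68 world [0.504  0.2039] gauge [-80.5 198.2] n 123
```

Emit:
apply_moves(
  deltas=[
    [-0.5, -0.7, 0, 0, 0, 0],
    [-0.8, -2, 0, 0, 0, 0],
    [-0.65, -3.5, 0, 0, 0, 0],
    [-0.5, -5, 0, 0, 0, 0],
    [-0.35, -6.5, 0, 0, 0, 0],
    [-0.2, -8, 0, 0, 0, 0],
    [-0.05, -9.5, 0, 0, 0, 0],
    [0.1, -11, 0, 0, 0, 0],
    [0.25, -12.5, 0, 0, 0, 0],
    [0.4, -14, 0, 0, 0, 0],
    [0.5, -15.3, 0, 0, 0, 0],
    [0.6, -16.4, 0, 0, 0, 0],
  ],
)

```text
time: 26.95
eef_pos: [0.5237, 0.0396, -0.0118]
eef_rot: [[-0.995, 0.0, 0.098], [-0.098, 0.0, -0.995], [-0.0, -1.0, -0.0]]
contact_force: [-0.1, 0.8, 0.4]
width: 0.002
```

Emit:
apply_moves(
  deltas=[
    [0.1, -1.1, 0, 0, 0, 0],
    [0.2, -2.2, 0, 0, 0, 0],
    [0.3, -3.2, 0, 0, 0, 0],
    [0.4, -4.1, 0, 0, 0, 0],
    [0.5, -4.8, 0, 0, 0, 0],
    [0.5, -5, 0, 0, 0, 0],
    [0.5, -5, 0, 0, 0, 0],
  ],
)

```text
time: 27.65
eef_pos: [0.5284, -0.0097, -0.012]
eef_rot: [[-0.995, -0.0, 0.097], [-0.097, -0.0, -0.995], [0.0, -1.0, 0.0]]
contact_force: [0.2, -1.0, 0.8]
width: -0.002
```

```bash
python3 loc.py large
```

```text
t 27.65 tcp [ 0.5284 -0.0097 -0.012 ] gauge [-77.1 -16.8] F [ 0.2 -1.   0.8]
scene collar_large 0.72 world [0.5279 0.0082] gauge [-75.8   1.1] n 131
scene collar_large 0.48 world [0.5384 0.3486] gauge [-32.1 338.8] n 175
side collar_large 0.58 world [0.5261 0.0091] gauge [-77.6   2.2] n 109
```

Emit:
apply_moves(
  deltas=[
    [0.02, -0.2, 0, 0, 0, 0],
    [0.02, -0.2, 0, 0, 0, 0],
    [-0.1, 0.9, 0, 0, 0, 0],
    [-0.16, 1.64, 0, 0, 0, 0],
    [0.7, 1.72, 0, 0, 0, 0],
    [1.6, 1.81, 0, 0, 0, 0],
    [2.4, 1.89, 0, 0, 0, 0],
    [3.0, 1.95, 0, 0, 0, 0],
    [3.5, 2.0, 0, 0, 0, 0],
    [3.5, 2.0, 0, 0, 0, 0],
  ],
)

```text
time: 28.85
eef_pos: [0.5644, 0.0107, -0.0121]
eef_rot: [[-0.995, 0.001, 0.098], [-0.098, 0.0, -0.995], [-0.001, -1.0, 0.0]]
contact_force: [-0.3, -0.5, 0.2]
width: -0.004
```

```bash
python3 loc.py large
```

```text
t 28.85 tcp [ 0.5644  0.0107 -0.0121] gauge [-39.2  -0. ] F [-0.3 -0.5  0.2]
scene collar_large 0.59 world [0.5504 0.0089] gauge [-53.4  -0.4] n 159
side collar_large 0.96 world [0.5495 0.01  ] gauge [-54.2   0.8] n 142
```

Emit:
apply_moves(
  deltas=[
    [0.6, 0.06, 0, 0, 0, 0],
    [1.2, 0.12, 0, 0, 0, 0],
    [1.8, 0.18, 0, 0, 0, 0],
    [2.3, 0.23, 0, 0, 0, 0],
    [2.8, 0.28, 0, 0, 0, 0],
    [3.2, 0.32, 0, 0, 0, 0],
    [3.6, 0.35, 0, 0, 0, 0],
    [4.0, 0.4, 0, 0, 0, 0],
    [4.4, 0.43, 0, 0, 0, 0],
    [4.8, 0.47, 0, 0, 0, 0],
  ],
)

```text
time: 30.05
eef_pos: [0.6118, 0.0154, -0.012]
eef_rot: [[-0.995, -0.0, 0.098], [-0.098, 0.0, -0.995], [0.0, -1.0, -0.0]]
contact_force: [-1.3, -0.4, -0.1]
width: 0.001
```

Emit:
apply_moves(
  deltas=[
    [0.4, 0.04, 0, 0, 0, 0],
    [0.8, 0.08, 0, 0, 0, 0],
    [1.2, 0.12, 0, 0, 0, 0],
  ],
)

```text
time: 30.35
eef_pos: [0.6239, 0.0166, -0.0119]
eef_rot: [[-0.995, -0.0, 0.098], [-0.098, -0.0, -0.995], [0.0, -1.0, 0.0]]
contact_force: [-2.1, 0.1, 0.6]
width: -0.002
```

```bash
python3 loc.py large
```

```text
t 30.35 tcp [ 0.6239  0.0166 -0.0119] gauge [20.5  0.1] F [-2.1  0.1  0.6]
scene collar_large 0.62 world [0.6096 0.0137] gauge [ 6.  -1.4] n 164
side collar_large 0.62 world [0.6095 0.0151] gauge [ 6.1 -0. ] n 170
```

Emit:
apply_moves(
  deltas=[
    [0.6, 0.06, 0, 0, 0, 0],
    [1.2, 0.12, 0, 0, 0, 0],
    [1.8, 0.18, 0, 0, 0, 0],
    [2.4, 0.23, 0, 0, 0, 0],
    [3.0, 0.3, 0, 0, 0, 0],
    [3.6, 0.35, 0, 0, 0, 0],
    [4.2, 0.41, 0, 0, 0, 0],
    [4.8, 0.47, 0, 0, 0, 0],
    [5.4, 0.53, 0, 0, 0, 0],
    [5.9, 0.58, 0, 0, 0, 0],
    [5.9, 0.58, 0, 0, 0, 0],
  ],
)

```text
time: 31.65
eef_pos: [0.6835, 0.0225, -0.012]
eef_rot: [[-0.995, 0.001, 0.098], [-0.098, 0.0, -0.995], [-0.001, -1.0, 0.0]]
contact_force: [-0.0, -0.5, 0.0]
width: 0.001
```

Emit:
apply_moves(
  deltas=[
    [-0.7, -0.07, 0, 0, 0, 0],
    [-1.2, -0.12, 0.5, 0, 0, 0],
    [-1.2, -0.12, 3, 0, 0, 0],
    [-1.2, -0.12, 7, 0, 0, 0],
    [-1.2, -0.12, 11, 0, 0, 0],
    [-4, -0.12, 15, 0, 0, 0],
    [-8, -0.12, 18, 0, 0, 0],
    [-12, -0.12, 20, 0, 0, 0],
    [-16, -0.12, 20, 0, 0, 0],
    [-20, -0.12, 20, 0, 0, 0],
    [-20, -0.12, 20, 0, 0, 0],
    [-20, -0.12, 20, 0, 0, 0],
  ],
)

```text
time: 32.85
eef_pos: [0.4817, 0.0211, 0.1892]
eef_rot: [[-0.995, 0.002, 0.099], [-0.099, 0.001, -0.995], [-0.002, -1.0, -0.0]]
contact_force: [0.7, 1.1, 0.3]
width: -0.002
```

```bash
for t in large medium small; do python3 loc.py $t; done | grep -v 'gauge .-[123]..\|gauge.*-2[0-9][0-9].*-2'
```

```text
scene collar_large 0.71 world [0.6691 0.0207] gauge [65.9 -0.2] n 377
side collar_large 0.84 world [0.6685 0.0219] gauge [65.4  1. ] n 204
scene collar_medium 0.92 world [0.6597 0.1189] gauge [66.2 98.4] n 282
side collar_medium 0.83 world [0.6583 0.1206] gauge [ 64.9 100.2] n 187
side collar_medium 0.23 world [0.6678 0.022 ] gauge [64.7  1.1] n 232
scene collar_small 0.68 world [ 0.6782 -0.0778] gauge [ 65.3 -99.2] n 354
side collar_small 0.61 world [ 0.6777 -0.0764] gauge [ 65.  -97.7] n 219
```

View pics/scene_now.png

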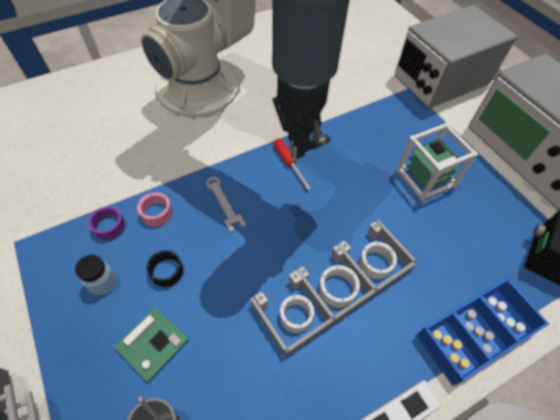

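All three collars lie flat in their bays, at pixels (296,313), (340,286) and (378,260). The spanner, screwdriver and look-alikes have not moved, and the arm is clear.

```bash
python3 -c "from bench import workorder; print(workorder.sign_off())"
```

```text
the job is handed in; nothing more can be done
None
```

All three collars are sorted into their bays, one in each, and the job is handed in; it reports no verdict. I dragged each collar along the mat with the shut fingers inside its bore. The arm finished at about 33 s of the 72 s allowed.

| Collar | Gate | Measured gate width | Final position in gauge frame (mm) |
|---|---|---|---|
| small | right | about 62 mm | (65, −99) |
| medium | left | about 68 mm | (65, 99) |
| large | middle | about 74 mm | (66, 0) |

- **Gate sizes:** I picked the gates from depth images, not by trial. By feel, each collar then passed with only 2 N or so of contact force and nothing jammed.
- **Last check:** Both fixed cameras put every collar centre within about 2 mm of its bay's middle. The last picture shows all three flat and the other things where they were.
- **Failed first try:** The first drag of the small collar missed. The shut fingertips stand about 20 mm behind the TCP, not 11 mm ahead as described. The fingers passed over the collar without touching it, and I lowered the tool to make up for it.
- **Small disagreement:** The two fixed cameras differed by 2–4 mm in absolute position, and I corrected for that using the wrist camera.

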